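# Two-step cure of gel samples under the lamp

### The job

Cure the gel samples in the aluminium tray. With the fingertips push the tray into the mouth of the curing lamp until its front lip no longer stands out in front of the lamp's feet, then lightly tap the 10-second key on top of the lamp (the left one as you face the mouth) and let the ten seconds run out with all keys released, and only then lightly tap the 60-second key (the right one). Keep off the middle key, do not lift the tray, and leave the lamp and the other things standing where they are.

Things in the scene. Friction and masses are not known exactly. Their poses are not given: they have to be found in the camera images.
- lamp: White nail-curing lamp: domed arch 188 mm deep (its x), 250 wide (y), 130 high, 1.1 kg, loose. Origin at the desk under its centre, z up; the mouth opens to its -x, towards the robot. Front feet end at x = -0.094; the mouth is 175 mm wide, the arch over it 70 mm high in the middle (front edge x = -0.08), lower at the sides: tilt the tool back so that the gripper's body stays outside.
- key_10 (a point): Centre of the top of the 10-second key, a round grey push key 10 mm across on the black panel on top of the lamp, left of three seen from the mouth (lamp y = +0.020). It stands 3 mm proud of the panel, which is slightly domed and slopes 10 degrees down to the mouth. The keys are 20 mm apart: lay shut fingers on the outward half of an outer key to stay clear of the middle one.
- key_30 (a point): Centre of the top of the middle key (30 seconds), of the same shape, lamp y = 0. Not to be pressed.
- key_60 (a point): Centre of the top of the 60-second key, of the same shape, the right one seen from the mouth side (lamp y = -0.020).
- lamp_key_10 (a joint): Travel of the 10-second key (m): 0 released, 0.0025 fully pressed, square into the panel. It springs back by itself; about 4 N when fully down, then a hard stop. A tap counts from 0.0015; over 25 N on the lamp is too hard.
- lamp_key_30 (a joint): Travel of the middle key (m), likewise.
- lamp_key_60 (a joint): Travel of the 60-second key (m), likewise.
- tray: Shallow aluminium tray, 80 mm deep (its x), 130 wide (y), 0.12 kg, loose on the desk before the lamp's mouth, a row of six painted sample nails fixed in it. Origin at the centre of its underside. Back and side rims are 8 mm high; the front lip on its -x side, towards the robot (outer face x = -0.040), is 20 mm high, 3 mm thick: the face to push on. It slides freely.
- lip_left (a point): Left end of the tray's front lip: on its outer face, 9 mm above the underside, at tray (-0.040, +0.065).
- lip_right (a point): Right end of the tray's front lip, at tray (-0.040, -0.065).
- bottle: Bystander: nail polish bottle, 30 mm across, 69 mm high, origin under its centre.
- jar_low: Bystander: low clear glitter jar, 39 mm across, 19 mm high, origin under its centre.
- jar_deep: Bystander: deeper clear glitter jar, 43 mm across, 25 mm high, origin under its centre.
- wheel: Bystander: flat round clear rhinestone box, 71 mm across, 12 mm high, origin under its centre.
- clipper: Bystander: steel nail clipper lying flat, 63 mm long, 12 mm wide and high, origin under its centre.

How it is judged (in metres and radians):
On the way, in this order (a step that is already met when the one before it is completed fails the run):
1. the tray is wholly under the lamp (x of each of lip_left, lip_right in the frame of lamp above -0.104 m and y of tray in the frame of lamp between -0.03 and 0.03 m), for 0.2 s.
2. the 10-second key is tapped (value of joint lamp_key_10 above 0.0015 m), for 0.04 s.
3. the ten seconds run out with all keys released (value of joint each of lamp_key_10, lamp_key_30, lamp_key_60 below 0.0008 m), for 8.5 s.
4. the 60-second key is tapped (value of joint lamp_key_60 above 0.0015 m), for 0.04 s.
At the end, for the whole second after the job is handed in: Tray flat under the lamp: neither lip end over 10 mm in front of the feet (lamp x > -0.104), centre within 30 mm of the middle line; keys released (under 0.8 mm); lamp within 20 mm of its place, bottle, jars, rhinestone box and clipper within 30 mm of theirs; at rest (all of step 1 and all of step 3 and height (world z) of tray below 0.004 m and angle between each of tray, lamp's own z axis and vertical below 0.05 rad and linear speed of each of tray, lamp below 0.01 m/s and distance of lamp from where it was at the start of the episode below 0.02 m and distance of each of bottle, jar_low, jar_deep, wheel, clipper from where it was at the start of the episode below 0.03 m); the robot touches nothing.
It fails at once if the middle key is pressed (1.2 mm), or both outer keys together (value of joint lamp_key_30 above 0.0012 m or value of joint each of lamp_key_10, lamp_key_60 above 0.0012 m).
It fails at once if a key is pressed (1.2 mm) while the tray still stands more than 20 mm out of the lamp (value of joint any of lamp_key_10, lamp_key_60 above 0.0012 m and x of any of lip_left, lip_right in the frame of lamp below -0.114 m).
It fails at once if the robot presses on the lamp with more than 25 N (contact force between any of the fingers, the arm and lamp above 25 N).
It fails at once if the tray is lifted (12 mm) or tipped (height (world z) of tray above 0.012 m or angle between tray's own z axis and vertical above 0.2 rad).
It fails at once if the lamp is shoved more than 20 mm or tipped, or a bystander moved more than 30 mm or knocked over (distance of lamp from where it was at the start of the episode above 0.02 m or angle between lamp's own z axis and vertical above 0.12 rad or angle between bottle's own z axis and vertical above 0.5 rad or distance of any of bottle, jar_low, jar_deep, wheel, clipper from where it was at the start of the episode above 0.03 m).
It also fails if it takes over 67 s, if anything falls off the work surface, if the arm or the gripper's body presses on something with over 40 N, if the wrist force passes 120 N, or if a joint passes its speed limit or range.

### The arm

A 6-joint arm with a two-finger parallel gripper is mounted at the origin on a cart in front of the work surface, level with it; the furniture and walls round the work are solid. World frame = base frame: x ahead of the robot, y to its left, z up, the work surface at z = 0. Lengths are in mm, angles in degrees, forces in N, time in s.
With the tool pointing down it reaches from about 350 to 850 mm from the base axis. Payload 8.1 kg.
Tool frame: the origin (TCP) lies at the very end of the fingers, on their centre line; the grasp point (between the pads) lies 19 mm behind it; z points along the fingers, y is the line along which they close (so a half turn about z gives the same grasp; the last joint's range is limited). The gripper opens to 85 mm and grips with 20 to 120 N. Pads are 22 mm wide; open, the fingers measure 114 mm over their backs; the gripper's body (76 mm by 85 mm) begins 54 mm behind the grasp point. The pads swing forward as they close: fully open they stand 13 mm farther back than shut.
Start: joints at [-75.424, 7.471, 85.268, -0, 87.261, -4.893], TCP at [199.999, -565.69, 231.292] pointing down, gripper open.
Joint ranges: [-169.43, 169.43], [-51.17, 129.36], [1.28, 143.12], [-76.62, 256.62], [0, 156.53], [-152.29, 152.29]. Speed limits (degrees/s): [136.94, 136.94, 159.86, 180, 180, 180].

### API

Orientations are given as [roll, pitch, yaw] about the fixed x, y, z axes, in that order (R = Rz(yaw) Ry(pitch) Rx(roll)).
In Python, from bench import status, viewer, job gives the robot as it stands.
- The arm moves only by the tool arm_command, never from a script. Its argument "targets" is a list that holds one entry, the list of rows, each a list of 7 numbers: the shift along the world's x, y, z in m, then the turn, a rotation vector about the world's x, y, z in rad, then the opening, from -1 (shut) to 1 (fully open). In form: [[[dx, dy, dz, rx, ry, rz, gripper], ...]]. A call has 1 to 10 rows; each row shifts and turns the commanded pose from where the row before left it; what a row does not reach is not made up. A row lasts 1/8 s, in which the tool goes at most 62.5 mm and 10.7 degrees, less where a joint would pass 70% of its speed; a pose out of reach is approached as far as the arm can. A call with a gripper value outside its range is refused whole. The fingers move at their own pace and stop on an object; "force" is the grip in N (left out, the last holds). Time passes only in rows, so rows that do not move let the fingers close. It gives the time, the measured TCP pose, the force, the opening and the grip force at its end, in the units of the state.
- status.sense(): the state, without advancing time (a new reading comes with each control period).
- viewer.snapshot(name): name is "side" or "top"; returns the picture (400x640x3 uint8, red, green, blue); there is no depth.
- viewer.camera_model(name): a dict with "vertical_fov" (degrees; the focal length in pixels is half the picture's height over the tangent of half this angle, whatever the lens; pixels are square), "cx", "cy" (the principal point, pixels), "xyz" and "attitude" of the camera in the world. Camera axes: x right, y down, z forward; pixel columns grow to the right and rows downward; lengths in mm; the calibration is good to about 2 mm. A picture is of the moment at which its call begins. camera_model takes no time and is no camera call.
- job.hand_in(): hands the job in; it is judged then, once.
The state is a dict: "time": time; "joint_pos": joint angles; "qd": joint speeds; "joint_efforts": joint torques, N m; "tool_pos": TCP position; "tcp_rot": TCP orientation; "ft_force": force on the tool from outside, world axes, zero at the start; "wrist_torque": the same for the moment, N m; "finger_gap": finger opening in mm; "grip_force": force on a finger pad.
Only numpy, scipy, OpenCV 4.12 (cv2) and the standard library are available. Lean on these libraries where they do the work, as an engineer would, in place of code of your own. Each camera call takes 0.05 s, during which the arm holds its last target. There are 200 camera calls.

## Working session

There is one attempt and no reset: what is moved stays moved. The work goes in short steps, Python scripts to look and compute and a tool call to move; the robot and the scene stay as the last step left them, time stands still between calls to the robot, and variables do not carry over. Pictures are saved under pics/ and viewed, at most 10 in all, crops included, and the job is handed in when it is done.

Besides the shell and the picture viewer there is one more tool, called after "Emit:" in YAML: its name, and indented under it one key for each argument. arm_command: Moves the arm, as the interface text tells. Its arguments: {"type":"object","properties":{"targets":{"type":"array"},"force":{"type":"number"}},"required":["targets"]}

```bash
mkdir -p pics; ls; python3 - <<'E'
from bench import status, viewer
import cv2
for n in("top","side"):
    cv2.imwrite(f"pics/{n}0.png",viewer.snapshot(n)[:,:,::-1]); print(viewer.camera_model(n))
print(status.sense())
E
```

```text
pics
{'vertical_fov': 52.920533164753806, 'cx': 321.4090346427016, 'cy': 199.81024347108047, 'xyz': array([ 463.92751704,   -3.78403322, 1355.78842903]), 'attitude': array([-175.32124769,   -0.768162  ,  -89.55359931])}
{'vertical_fov': 53.0848880511578, 'cx': 318.14125954095954, 'cy': 200.45078165998564, 'xyz': array([ 369.95389932, -754.37623521,  714.5023309 ]), 'attitude': array([-128.9422341 ,   -1.01238558,  -13.79855664])}
{'time': 0.1, 'joint_pos': array([-7.54231161e+01,  7.51085728e+00,  8.53245307e+01,  2.51349898e-04,
        8.72632011e+01, -4.89283165e+00]), 'qd': array([ 0.03663357, -0.08662767, -0.02453591, -0.02829908, -0.06269471,
        0.00174238]), 'joint_efforts': array([ 1.60403008e-03, -5.70955646e+01, -5.01941085e+01,  3.86151697e-06,
        8.06213880e-03, -2.91326489e-05]), 'tool_pos': array([ 199.87981872, -565.18142428,  230.33426488]), 'tcp_rot': array([-1.79901792e+02, -8.65901252e-03,  1.94696959e+01]), 'ft_force': array([-0.0139139 , -0.46642861,  0.03232404]), 'wrist_torque': array([ 0.01918413, -0.00982742, -0.01966479]), 'grip_force': 0.0, 'finger_gap': 85.38156228310422}
```

View pics/top0.png

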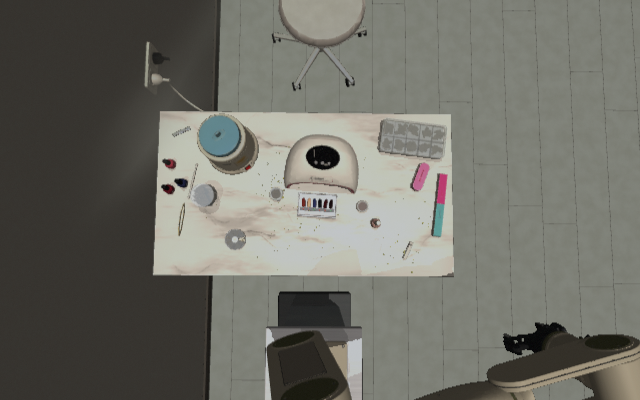

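View pics/side0.png

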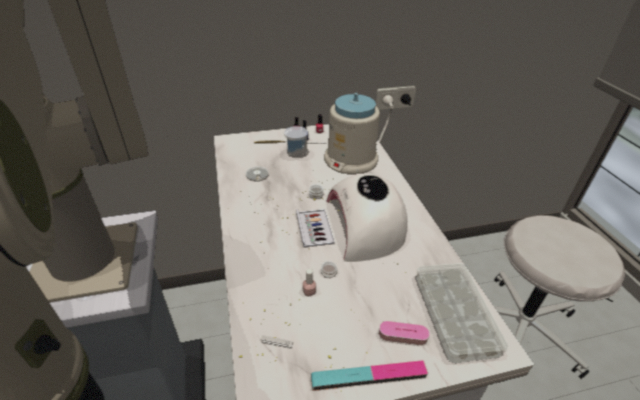

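Top: the lamp is at about (321,165), its panel at (323,157) and the tray at (317,205). The bottle is at (375,223). Side: the panel is at (372,188) and the tray at (315,228). Next I'll zoom in on the keys and tray.

```bash
python3 - <<'E'
import cv2,numpy as np
t=cv2.imread("pics/top0.png");s=cv2.imread("pics/side0.png")
a=cv2.resize(t[130:222,278:368],None,fx=6,fy=6,interpolation=cv2.INTER_CUBIC)[:552]
b=cv2.resize(s[170:262,290:410],None,fx=6,fy=6,interpolation=cv2.INTER_CUBIC)
cv2.imwrite("pics/tc.png",a);cv2.imwrite("pics/sc.png",b)
E
```

```text
(no output)
```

View pics/tc.png

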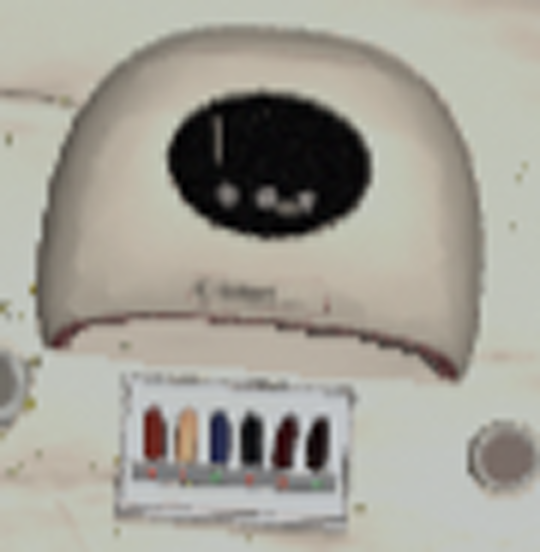

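View pics/sc.png

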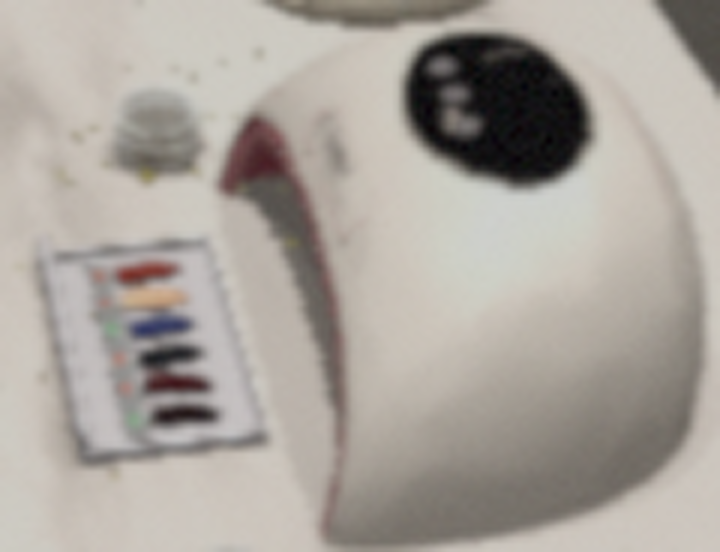

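Keys are visible in the top crop at (228,196), (268,198) and (307,203), and in the side crop at (440,67), (456,95) and (462,123). The feet's front ends are at (48,347) and (458,382). Tray corners are at (116,516), (345,528), (124,374) and (352,384).

```bash
cat > h.py <<'E'
import numpy as np
from scipy.spatial.transform import Rotation as R
from bench import viewer
def ray(n,p):
    m=viewer.camera_model(n); f=200/np.tan(np.radians(m["vertical_fov"]/2))
    d=R.from_euler("xyz",m["attitude"],degrees=True).apply([(p[0]-m["cx"])/f,(p[1]-m["cy"])/f,1])
    return m["xyz"],d/np.linalg.norm(d)
def plane(n,p,z):
    o,d=ray(n,p); return o+d*(z-o[2])/d[2]
def tri(p,q):
    A=0;b=0;rs=[ray("top",p),ray("side",q)]
    for o,d in rs:
        M=np.eye(3)-np.outer(d,d); A=A+M; b=b+M@o
    x=np.linalg.solve(A,b); return x,[round(float(np.linalg.norm(np.cross(x-o,d))),1) for o,d in rs]
T=lambda u,v:((u+.5)/6-.5+278,(v+.5)/6-.5+130)
S=lambda u,v:((u+.5)/6-.5+290,(v+.5)/6-.5+170)
E
python3 - <<'E'
from h import *
np.set_printoptions(precision=1,suppress=True)
for a,b in (((228,196),(440,67)),((268,198),(456,95)),((307,203),(462,123))): print("key",*tri(T(*a),S(*b)),plane("top",T(*a),127))
for a in((48,347),(458,382)): print("feet",plane("top",T(*a),0),plane("top",T(*a),10))
print("foot side R",plane("side",S(325,543),0))
for a,z in(((116,516),20),((345,528),20),((124,374),8),((352,384),8)): print("tray",plane("top",T(*a),z))
for a,z in(((80,460),20),((42,243),20),((265,440),8),((210,240),8)): print("tray s",plane("side",S(*a),z))
for a in((505,455),(-5,380)): print("jar",plane("top",T(*a),15))
print("bottle",plane("top",(375,223),50),plane("side",(309,292),0))
E
```

```text
key [680.7  -0.5 128.1] [0.1, 0.1] [681.   -0.6 127. ]
key [680.1 -21.2 128.8] [0.3, 0.3] [680.1 -21.2 127. ]
key [676.6 -41.  129.9] [0.6, 0.6] [677.7 -41.3 127. ]
feet [616.1 100.7   0. ] [615.   99.9  10. ]
feet [ 598.4 -131.3    0. ] [ 597.4 -130.3   10. ]
foot side R [ 598.8 -133.2    0. ]
tray [520.1  60.1  20. ]
tray [514.5 -66.8  20. ]
tray [600.4  57.2   8. ]
tray [595.9 -70.9   8. ]
tray s [509.  -85.5  20. ]
tray s [520.8  50.1  20. ]
tray s [588.5 -79.6   8. ]
tray s [598.3  49.4   8. ]
jar [ 556.2 -156.2   15. ]
jar [595.6 128.8  15. ]
bottle [ 496.8 -195.3   50. ] [ 496.5 -207.1    0. ]
```

Emit:
arm_command:
  targets:
    - [[0.019,0.0375,0,0,0,-0.042,1],[0.019,0.0375,0,0,0,-0.042,1],[0.019,0.0375,0,0,0,-0.042,1],[0.019,0.0375,0,0,0,-0.042,1],[0.019,0.0375,0,0,0,-0.042,1],[0.019,0.0375,0,0,0,-0.042,1],[0.019,0.0375,0,0,0,-0.042,1],[0.019,0.0375,0,0,0,-0.042,1],[0.019,0.0375,0,0,0,-0.042,1],[0.019,0.0375,0,0,0,-0.042,1]]

```text
time: 1.35
tool_pos: [390.2, -189.3, 231.0]
tcp_rot: [-180.0, 0.0, -4.7]
ft_force: [1.8, 0.1, -0.1]
finger_gap: 85.4
grip_force: 0.0
```

Emit:
arm_command:
  targets:
    - [[0.019,0.0375,0,-0.01,-0.131,0,1],[0.019,0.0375,0,-0.01,-0.131,0,1],[0.019,0.0375,0,-0.01,-0.131,0,1],[0.019,0.0375,0,-0.01,-0.131,0,1],[0.019,0.0375,0,0,0,0,1],[0,0,0,0,0,0,1],[0,0,0,0,0,0,1]]

```text
time: 2.22
tool_pos: [484.7, -3.1, 231.0]
tcp_rot: [-179.9, -30.0, -4.6]
ft_force: [0.7, -1.5, 0.3]
finger_gap: 85.2
grip_force: 0.0
```

Emit:
arm_command:
  targets:
    - [[0,0,-0.05,0,0,0,1],[0,0,-0.05,0,0,0,1],[0,0,-0.05,0,0,0,1],[0,0,-0.04,0,0,0,1],[0,0,-0.025,0,0,0,1],[0,0,-0.01,0,0,0,1],[0,0,-0.003,0,0,0,1],[0,0,0,0,0,0,1],[0,0,0,0,0,0,1]]

```text
time: 3.35
tool_pos: [489.8, -3.2, 4.8]
tcp_rot: [-179.9, -30.0, -4.6]
ft_force: [-0.0, -0.6, 0.6]
finger_gap: 85.7
grip_force: 0.0
```

```bash
python3 - <<'E'
from bench import viewer
import cv2,numpy as np
s=viewer.snapshot("side")[:,:,::-1];t=viewer.snapshot("top")[:,:,::-1]
f=lambda a:cv2.resize(a,None,fx=4,fy=4,interpolation=cv2.INTER_CUBIC)
cv2.imwrite("pics/c1.png",np.hstack([f(s[175:295,250:350]),f(t[130:250,272:372])]))
E
```

```text
(no output)
```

View pics/c1.png

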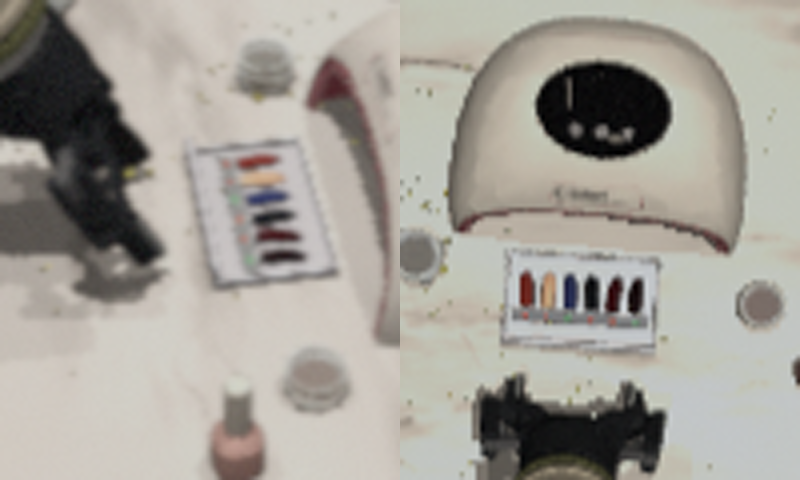

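The fingers stand about 25–30 mm short of the lip and slightly left of its centre. I'll lower a bit, then push.

Emit:
arm_command:
  targets:
    - [[0,-0.004,-0.003,0,0,0,1],[0,0,-0.002,0,0,0,1],[0,0,0,0,0,0,1],[0,0,0,0,0,0,1]]

```text
time: 3.95
tool_pos: [489.1, -7.0, -1.5]
tcp_rot: [-179.9, -29.9, -4.6]
ft_force: [0.5, 0.1, -1.3]
finger_gap: 85.5
grip_force: 0.0
```

Emit:
arm_command:
  targets:
    - [[0.008,-0.0006,0,0,0,0,1],[0.008,-0.0006,0,0,0,0,1],[0.008,-0.0006,0,0,0,0,1],[0.008,-0.0006,0,0,0,0,1],[0.008,-0.0006,0,0,0,0,1],[0.008,-0.0006,0,0,0,0,1],[0.008,-0.0006,0,0,0,0,1],[0.004,-0.0003,0,0,0,0,1],[0,0,0,0,0,0,1],[0,0,0,0,0,0,1]]

```text
time: 5.2
tool_pos: [548.9, -11.5, -1.5]
tcp_rot: [-179.9, -29.9, -4.6]
ft_force: [0.1, -0.1, -0.8]
finger_gap: 85.5
grip_force: 0.0
```

```bash
python3 - <<'E'
from bench import viewer
import cv2,numpy as np
s=viewer.snapshot("side")[:,:,::-1];t=viewer.snapshot("top")[:,:,::-1]
f=lambda a:cv2.resize(a,None,fx=4,fy=4,interpolation=cv2.INTER_CUBIC)
cv2.imwrite("pics/c2.png",np.hstack([f(s[175:295,250:350]),f(t[130:250,272:372])]))
E
```

```text
(no output)
```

View pics/c2.png

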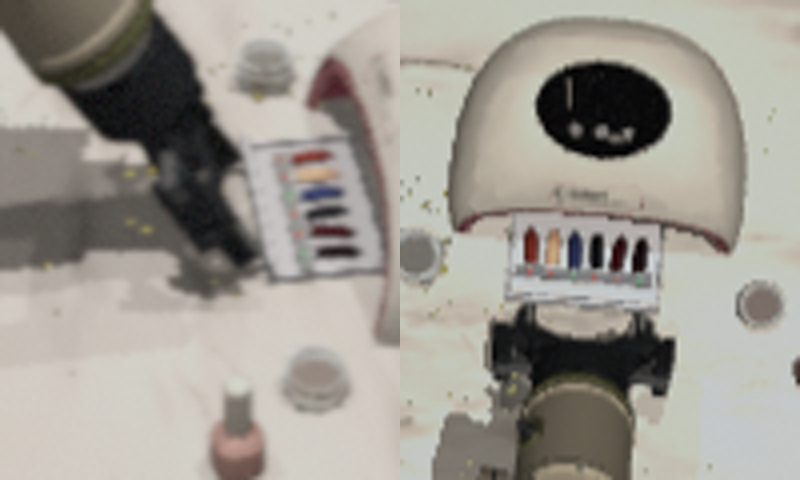

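The tray is in contact and sliding squarely. Its lip is now at about top-crop row 306. I'll continue the push.

Emit:
arm_command:
  targets:
    - [[0.008,-0.0006,0,0,0,0,1],[0.008,-0.0006,0,0,0,0,1],[0.008,-0.0006,0,0,0,0,1],[0.008,-0.0006,0,0,0,0,1],[0.008,-0.0006,0,0,0,0,1],[0.008,-0.0006,0,0,0,0,1],[0.006,-0.0005,0,0,0,0,1],[0.004,-0.0003,0,0,0,0,1],[0,0,0,0,0,0,1],[0,0,0,0,0,0,1]]

```text
time: 6.55
tool_pos: [607.1, -15.9, -1.4]
tcp_rot: [-179.9, -29.9, -4.6]
ft_force: [-0.6, -0.2, 0.3]
finger_gap: 85.1
grip_force: 0.0
```

```bash
python3 - <<'E'
from bench import viewer
import cv2,numpy as np
s=viewer.snapshot("side")[:,:,::-1];t=viewer.snapshot("top")[:,:,::-1]
f=lambda a:cv2.resize(a,None,fx=4,fy=4,interpolation=cv2.INTER_CUBIC)
cv2.imwrite("pics/c3.png",np.hstack([f(s[165:285,270:370]),f(t[130:250,272:372])]))
E
```

```text
(no output)
```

View pics/c3.png

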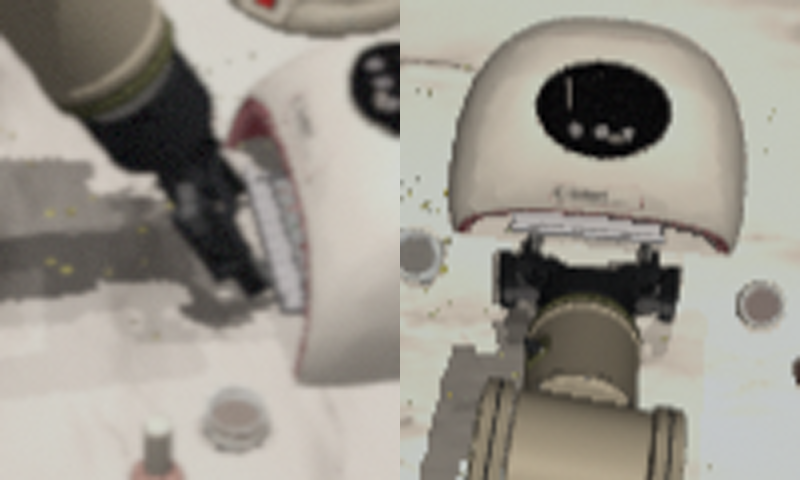

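The lip (about (510,234)–(662,244)) now lies level with the feet line ((455,232)–(732,254)). I'll quantify it.

```bash
python3 - <<'E'
from h import *
np.set_printoptions(precision=1,suppress=True)
U=lambda u,v:((u-400+.5)/4-.5+272,(v+.5)/4-.5+130)
c,s=np.cos(np.radians(-4.5)),np.sin(np.radians(-4.5))
for p,z in(((455,232),0),((732,254),0),((510,234),20),((662,244),20),((510,234),0),((662,244),0),((576,130),128),((601,132),128),((627,135),128)):
    q=plane("top",U(*p),z); d=q[:2]-[700.7,-22.9]; print(p,z,q,"lamp",d[0]*c+d[1]*s,-d[0]*s+d[1]*c)
E
```

```text
(455, 232) 0 [615.4 101.4   0. ] lamp -94.79478842748703 117.20759237883237
(732, 254) 0 [ 598.8 -133.7    0. ] lamp -92.8933521902523 -118.41266532165717
(510, 234) 20 [611.9  53.9  20. ] lamp -94.54789537860441 69.61681276216827
(662, 244) 20 [604.7 -73.2  20. ] lamp -91.78349213105963 -57.63171447821986
(510, 234) 0 [614.1  54.8   0. ] lamp -92.40691982591018 70.65195766288481
(662, 244) 0 [606.8 -74.2   0. ] lamp -89.6011267416598 -58.50178936343292
(576, 130) 128 [681.2  -0.7 128. ] lamp -21.19835366694921 20.615977744136988
(601, 132) 128 [679.8 -20.  128. ] lamp -21.043890351930425 1.24869876874421
(627, 135) 128 [677.7 -40.1 128. ] lamp -21.598973342206946 -18.958645084157876
```

Lip ends are at lamp x of about -91 to -94 and the tray centre is at y ≈ +6 mm, so the tray is in. Next I'll back off, rise, shut the fingers and set a 10° tilt square to the panel.

Emit:
arm_command:
  targets:
    - [[-0.01,0.0008,0,0,0,0,1],[-0.02,0.0016,0,0,0,0,1],[-0.03,0.0024,0,0,0,0,1],[0,0,0.04,0,0,0,1],[0,0,0.05,0,0,0,-1],[0,0,0.05,0.007,0.087,0,-1],[0,0,0.04,0.007,0.087,0,-1],[0.03,0.004,0,0.007,0.087,0,-1],[0.04,0.008,0,0.007,0.087,0,-1],[0.03,0.005,0,0,0,0,-1]]

```text
time: 7.9
tool_pos: [648.4, 6.1, 177.6]
tcp_rot: [-179.9, -9.8, -4.6]
ft_force: [0.0, -0.2, -0.1]
finger_gap: -0.1
grip_force: 0.0
```

Emit:
arm_command:
  targets:
    - [[0.02,0.002,0,0,0,0,-1],[0.01,0.001,0,0,0,0,-1],[0,0,0,0,0,0,-1],[0,0,0,0,0,0,-1]]

```text
time: 8.4
tool_pos: [676.4, 8.8, 178.7]
tcp_rot: [-179.9, -9.9, -4.6]
ft_force: [0.7, 0.1, 0.3]
finger_gap: 0.1
grip_force: 0.0
```

Emit:
arm_command:
  targets:
    - [[-0.004,-0.0015,0,0,0,0,-1],[0.0035,0,-0.02,0,0,0,-1],[0.0027,0,-0.015,0,0,0,-1],[0.001,0,-0.006,0,0,0,-1],[0,0,0,0,0,0,-1],[0,0,0,0,0,0,-1]]

```text
time: 9.15
tool_pos: [680.7, 7.4, 138.1]
tcp_rot: [-179.9, -9.9, -4.6]
ft_force: [-0.0, -0.8, -0.1]
finger_gap: -0.2
grip_force: 0.0
```

```bash
python3 - <<'E'
from bench import viewer
import cv2,numpy as np
s=viewer.snapshot("side")[:,:,::-1];t=viewer.snapshot("top")[:,:,::-1]
f=lambda a:cv2.resize(a,None,fx=6,fy=6,interpolation=cv2.INTER_CUBIC)
cv2.imwrite("pics/c4.png",np.hstack([f(s[145:235,335:400]),f(t[130:220,289:354])]))
E
```

```text
(no output)
```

View pics/c4.png

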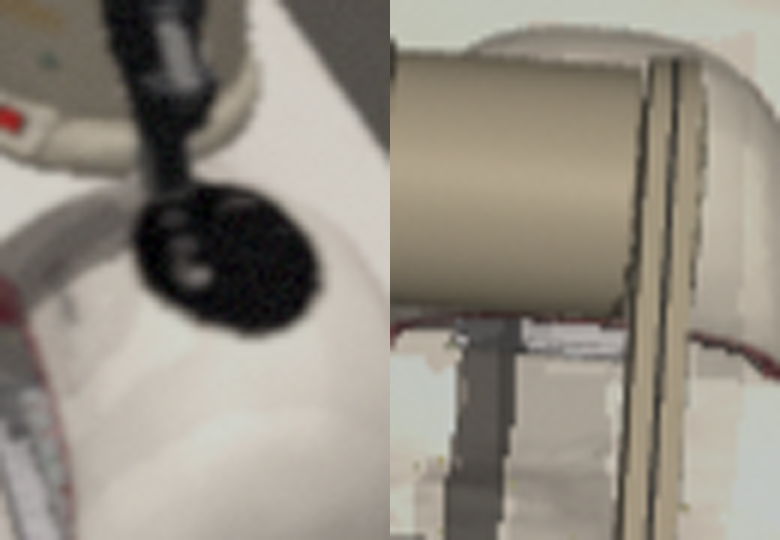

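The fingertips are just above and behind the 10-s key (side crop tip (170,190), key (172,212)), as planned. I'll descend in fine steps.

Emit:
arm_command:
  targets:
    - [[0.0005,0,-0.003,0,0,0,-1],[0.0004,0,-0.002,0,0,0,-1],[0.0002,0,-0.001,0,0,0,-1],[0.0002,0,-0.001,0,0,0,-1],[0,0,0,0,0,0,-1],[0,0,0,0,0,0,-1]]

```text
time: 10.0
tool_pos: [681.7, 7.4, 130.7]
tcp_rot: [-179.9, -9.9, -4.6]
ft_force: [0.1, 0.4, 0.5]
finger_gap: -0.2
grip_force: 0.2
```

Emit:
arm_command:
  targets:
    - [[0.0001,0,-0.0005,0,0,0,-1],[0.0001,0,-0.0005,0,0,0,-1],[0,0,0,0,0,0,-1],[0,0,0,0,0,0,-1]]

```text
time: 10.5
tool_pos: [681.9, 7.4, 129.8]
tcp_rot: [-179.9, -9.9, -4.6]
ft_force: [-1.8, -0.4, 1.0]
finger_gap: 0.3
grip_force: 0.9
```

Emit:
arm_command:
  targets:
    - [[0.0001,0,-0.0005,0,0,0,-1],[0.0001,0,-0.0005,0,0,0,-1],[0,0,0,0,0,0,-1],[0,0,0,0,0,0,-1]]

```text
time: 11.0
tool_pos: [682.2, 7.3, 128.8]
tcp_rot: [-179.9, -9.9, -4.6]
ft_force: [-1.7, -0.6, 2.9]
finger_gap: 0.2
grip_force: 1.6
```

Emit:
arm_command:
  targets:
    - [[0.0001,0,-0.0005,0,0,0,-1],[0,0,0,0,0,0,-1],[0,0,0,0,0,0,-1]]

```text
time: 11.38
tool_pos: [682.2, 7.3, 128.3]
tcp_rot: [-179.9, -9.9, -4.6]
ft_force: [-1.4, -0.9, 4.6]
finger_gap: -0.2
grip_force: 2.2
```

Emit:
arm_command:
  targets:
    - [[0.0001,0,-0.0005,0,0,0,-1],[0,0,0,0,0,0,-1],[0,0,0,0,0,0,-1]]

```text
time: 11.75
tool_pos: [682.3, 7.3, 128.2]
tcp_rot: [-179.9, -9.9, -4.6]
ft_force: [-4.7, -1.1, 6.5]
finger_gap: -0.5
grip_force: 3.7
```

Firm stop at z ≈ 128.2 with about 8 N, so the 10-s key is fully down. I'll lift off, shift above the 60-s key and wait.

Emit:
arm_command:
  targets:
    - [[-0.0005,0,0.003,0,0,0,-1],[-0.0012,0,0.007,0,0,0,-1],[-0.0035,0,0.02,0,0,0,-1],[-0.001,-0.014,0,0,0,0,-1],[-0.001,-0.014,0,0,0,0,-1],[-0.001,-0.014,0,0,0,0,-1],[-0.001,-0.014,0,0,0,0,-1],[0,0,0,0,0,0,-1],[0,0,0,0,0,0,-1],[0,0,0,0,0,0,-1]]

```text
time: 13.0
tool_pos: [673.1, -48.2, 157.6]
tcp_rot: [-179.9, -9.9, -4.6]
ft_force: [1.0, -1.2, 0.4]
finger_gap: -0.2
grip_force: 0.0
```

Emit:
arm_command:
  targets:
    - [[0,0,0,0,0,0,-1],[0,0,0,0,0,0,-1],[0,0,0,0,0,0,-1],[0,0,0,0,0,0,-1],[0,0,0,0,0,0,-1],[0,0,0,0,0,0,-1],[0,0,0,0,0,0,-1],[0,0,0,0,0,0,-1],[0,0,0,0,0,0,-1],[0,0,0,0,0,0,-1]]

```text
time: 14.25
tool_pos: [673.1, -48.7, 157.6]
tcp_rot: [-179.9, -9.9, -4.6]
ft_force: [0.2, 0.1, 0.4]
finger_gap: -0.3
grip_force: 0.0
```

Emit:
arm_command:
  targets:
    - [[0,0,0,0,0,0,-1],[0,0,0,0,0,0,-1],[0,0,0,0,0,0,-1],[0,0,0,0,0,0,-1],[0,0,0,0,0,0,-1],[0,0,0,0,0,0,-1],[0,0,0,0,0,0,-1],[0,0,0,0,0,0,-1],[0,0,0,0,0,0,-1],[0,0,0,0,0,0,-1]]

```text
time: 15.5
tool_pos: [673.1, -48.6, 157.7]
tcp_rot: [-179.9, -9.9, -4.6]
ft_force: [0.6, 0.9, -1.1]
finger_gap: 0.1
grip_force: 0.0
```

Emit:
arm_command:
  targets:
    - [[0,0,0,0,0,0,-1],[0,0,0,0,0,0,-1],[0,0,0,0,0,0,-1],[0,0,0,0,0,0,-1],[0,0,0,0,0,0,-1],[0,0,0,0,0,0,-1],[0,0,0,0,0,0,-1],[0,0,0,0,0,0,-1],[0,0,0,0,0,0,-1],[0,0,0,0,0,0,-1]]

```text
time: 16.75
tool_pos: [673.1, -48.7, 157.6]
tcp_rot: [-179.9, -9.9, -4.6]
ft_force: [0.2, 0.3, -0.3]
finger_gap: 0.6
grip_force: 0.0
```

Emit:
arm_command:
  targets:
    - [[0,0,0,0,0,0,-1],[0,0,0,0,0,0,-1],[0,0,0,0,0,0,-1],[0,0,0,0,0,0,-1],[0,0,0,0,0,0,-1],[0,0,0,0,0,0,-1],[0,0,0,0,0,0,-1],[0,0,0,0,0,0,-1],[0,0,0,0,0,0,-1],[0,0,0,0,0,0,-1]]

```text
time: 18.0
tool_pos: [673.1, -48.6, 157.6]
tcp_rot: [-179.9, -9.9, -4.6]
ft_force: [0.1, 0.8, -0.7]
finger_gap: -0.3
grip_force: 0.0
```

Emit:
arm_command:
  targets:
    - [[0,0,0,0,0,0,-1],[0,0,0,0,0,0,-1],[0,0,0,0,0,0,-1],[0,0,0,0,0,0,-1],[0,0,0,0,0,0,-1],[0,0,0,0,0,0,-1],[0,0,0,0,0,0,-1],[0,0,0,0,0,0,-1],[0,0,0,0,0,0,-1],[0,0,0,0,0,0,-1]]

```text
time: 19.25
tool_pos: [673.1, -48.6, 157.6]
tcp_rot: [-179.9, -9.9, -4.6]
ft_force: [-0.2, -0.2, -0.4]
finger_gap: -0.1
grip_force: 0.0
```

Emit:
arm_command:
  targets:
    - [[0,0,0,0,0,0,-1],[0,0,0,0,0,0,-1],[0,0,0,0,0,0,-1],[0,0,0,0,0,0,-1],[0,0,0,0,0,0,-1],[0,0,0,0,0,0,-1],[0,0,0,0,0,0,-1],[0,0,0,0,0,0,-1],[0,0,0,0,0,0,-1],[0,0,0,0,0,0,-1]]

```text
time: 20.5
tool_pos: [673.1, -48.6, 157.6]
tcp_rot: [-179.9, -9.9, -4.6]
ft_force: [0.2, 0.2, -0.5]
finger_gap: 0.1
grip_force: 0.0
```

Emit:
arm_command:
  targets:
    - [[0,0,0,0,0,0,-1],[0,0,0,0,0,0,-1],[0,0,0,0,0,0,-1],[0,0,0,0,0,0,-1],[0,0,0,0,0,0,-1],[0,0,0,0,0,0,-1],[0,0,0,0,0,0,-1],[0,0,0,0,0,0,-1],[0,0,0,0,0,0,-1],[0,0,0,0,0,0,-1]]

```text
time: 21.75
tool_pos: [673.1, -48.7, 157.6]
tcp_rot: [-179.9, -9.9, -4.6]
ft_force: [-0.5, -0.3, 0.1]
finger_gap: -0.3
grip_force: 0.0
```

Emit:
arm_command:
  targets:
    - [[0.0015,0,-0.01,0,0,0,-1],[0.0015,0,-0.01,0,0,0,-1],[0.0007,0,-0.004,0,0,0,-1],[0.0002,0,-0.001,0,0,0,-1],[0.0002,0,-0.001,0,0,0,-1],[0,0,0,0,0,0,-1],[0,0,0,0,0,0,-1]]

```text
time: 22.62
tool_pos: [677.4, -48.7, 132.0]
tcp_rot: [-179.9, -9.9, -4.6]
ft_force: [0.1, 0.7, -0.2]
finger_gap: -0.0
grip_force: 0.0
```

Emit:
arm_command:
  targets:
    - [[0.0001,0,-0.0005,0,0,0,-1],[0.0001,0,-0.0005,0,0,0,-1],[0,0,0,0,0,0,-1],[0,0,0,0,0,0,-1]]

```text
time: 23.12
tool_pos: [677.4, -48.6, 130.7]
tcp_rot: [-179.9, -9.9, -4.6]
ft_force: [-0.9, -0.5, 0.5]
finger_gap: -0.2
grip_force: 0.0
```

Emit:
arm_command:
  targets:
    - [[0.0001,0,-0.0005,0,0,0,-1],[0.0001,0,-0.0005,0,0,0,-1],[0,0,0,0,0,0,-1],[0,0,0,0,0,0,-1]]

```text
time: 23.62
tool_pos: [677.6, -48.6, 129.7]
tcp_rot: [-179.9, -9.9, -4.6]
ft_force: [-0.5, -0.6, 1.4]
finger_gap: 0.2
grip_force: 0.5
```

Emit:
arm_command:
  targets:
    - [[0.0001,0,-0.0005,0,0,0,-1],[0.0001,0,-0.0005,0,0,0,-1],[0,0,0,0,0,0,-1],[0,0,0,0,0,0,-1]]

```text
time: 24.12
tool_pos: [677.8, -48.6, 128.8]
tcp_rot: [-179.9, -9.9, -4.6]
ft_force: [-0.4, 0.7, 2.9]
finger_gap: 0.0
grip_force: 1.2
```

Emit:
arm_command:
  targets:
    - [[0.0001,0,-0.0005,0,0,0,-1],[0,0,0,0,0,0,-1],[0,0,0,0,0,0,-1]]

```text
time: 24.5
tool_pos: [677.9, -48.6, 128.2]
tcp_rot: [-179.9, -9.9, -4.6]
ft_force: [-2.1, 1.4, 3.3]
finger_gap: 0.1
grip_force: 1.6
```

Emit:
arm_command:
  targets:
    - [[0.0001,0,-0.0005,0,0,0,-1],[0,0,0,0,0,0,-1],[0,0,0,0,0,0,-1]]

```text
time: 24.88
tool_pos: [678.0, -48.6, 127.8]
tcp_rot: [-179.9, -9.9, -4.6]
ft_force: [-2.7, 1.2, 3.8]
finger_gap: 0.1
grip_force: 2.3
```

Emit:
arm_command:
  targets:
    - [[0.0001,0,-0.0005,0,0,0,-1],[0,0,0,0,0,0,-1],[0,0,0,0,0,0,-1]]

```text
time: 25.25
tool_pos: [678.1, -48.6, 127.6]
tcp_rot: [-179.9, -9.9, -4.6]
ft_force: [-4.1, 1.9, 7.4]
finger_gap: 0.0
grip_force: 3.9
```

The 60-s key is at its hard stop. I'll lift off and check.

Emit:
arm_command:
  targets:
    - [[-0.0005,0,0.003,0,0,0,-1],[-0.0012,0,0.007,0,0,0,-1],[-0.005,0,0.03,0,0,0,-1],[-0.005,0,0.04,0,0,0,-1],[-0.04,0,0.03,0,0,0,-1],[-0.05,0,0,0,0,0,-1],[-0.06,0,0,0,0,0,-1],[-0.06,0,0,0,0,0,-1],[-0.03,0,0,0,0,0,-1],[0,0,0,0,0,0,-1]]

```text
time: 26.5
tool_pos: [425.3, -48.9, 237.6]
tcp_rot: [-179.9, -10.0, -4.7]
ft_force: [-0.1, 0.6, 0.1]
finger_gap: -0.3
grip_force: 0.0
```

```bash
python3 - <<'E'
from bench import viewer
import cv2,numpy as np
s=viewer.snapshot("side")[:,:,::-1];t=viewer.snapshot("top")[:,:,::-1]
f=lambda a:cv2.resize(a,None,fx=4,fy=4,interpolation=cv2.INTER_CUBIC)
cv2.imwrite("pics/c5.png",np.hstack([f(s[165:285,290:390]),f(t[130:250,272:372])]))
E
```

```text
(no output)
```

View pics/c5.png

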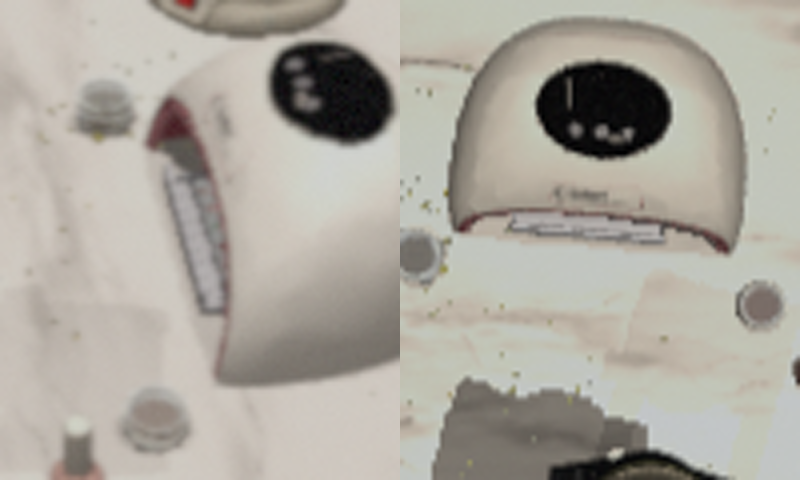

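The tray lip (510–662, rows 233–243) is level with the feet. The lamp, jars and bottle have not moved, and the arm is clear.

```bash
python3 -c "
from bench import job
print(job.hand_in())"
```

```text
the job is handed in; nothing more can be done
None
```

I pushed the tray in level with the lamp's feet, tapped the 10-second key, waited about 10 s, tapped the 60-second key, and handed the job in at about 27 s; no verdict came back.

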